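# Empty the tumbler and pick out the heavy one

### The arm

A 6-joint arm with a two-finger parallel gripper is mounted at the origin on the work surface. World frame = base frame: x ahead of the robot, y to its left, z up, the work surface at z = 0. Lengths are in m, angles in degrees, forces in N, time in s.
With the tool pointing down it reaches from about 0.375 to 0.9 m from the base axis. Payload 3.1 kg.
Tool frame: the origin (TCP) lies on the centre line of the jaws, within the pads' length; the fingertips stand 22 mm ahead of it and the grasp point (between the pads) lies 3 mm ahead of it; x points along the fingers, y is the direction in which the jaws open and shut, and the axes are right-handed (so a half turn about x gives the same grasp; the last joint's range is limited). The gripper opens to 85 mm and grips with 20 to 120 N. Pads are 22 mm wide; open, the fingers measure 114 mm over their backs; the gripper's body (76 mm by 85 mm) begins 54 mm behind the grasp point. The pads swing forward as they close: fully open they stand 13 mm farther back than shut.
Start: joints at [63.111, 30.224, 82.088, -0, 67.689, -10.227], TCP at [0.179, 0.599, 0.253] pointing down, gripper open.
Joint ranges: [-176.69, 176.69], [-43.24, 126.21], [12.49, 139.97], [-82, 262], [0, 151.66], [-163.58, 163.58]. Speed limits (degrees/s): [159.86, 159.86, 180, 180, 180, 180].

### API

Orientations are given as [roll, pitch, yaw] about the fixed x, y, z axes, in that order (R = Rz(yaw) Ry(pitch) Rx(roll)).
In Python, from workcell import env, hand, solver, viewer, order gives the robot as it stands. The module is installed in compiled form; this text tells all that it offers. Calls block until the motion is done:
- env.reach(position, orientation): joint-space move of the TCP to a pose.
- env.move_l(position, rate=0.15, attitude=None, stop_force=None): straight line of the TCP; attitude=None keeps the orientation; rate is the mean speed in m/s. With stop_force (N) it stops when the force on the tool has changed by that much, and returns True; else False.
- env.goto_joints(angles): joint-space move.
- hand.open_jaws() and hand.clamp(grip_force=None): open the fingers fully, or close them until they stop; grip_force is the grip in N (None keeps the last).
- env.hold(seconds).
- solver.solve_ik(position, orientation): joint angles nearest the present ones, or None.
- env.observe(): the state.
- viewer.snapshot(name): name is "side" or "top"; returns a dict with "img" (384x512x3 uint8, red, green, blue), "camera_matrix" (3x3 intrinsics, pixels), "k1" (the pictures are not rectified: a ray, as slopes to the right and down, at radius r is drawn at 1 + k1 r^2 times it, then the intrinsics apply), "xyz" and "attitude" of the camera in the world. Camera axes: x right, y down, z forward; pixel columns grow to the right and rows downward; lengths in m; the calibration is good to about 2 mm. A picture is of the moment at which its call begins. There is no depth.
A pose or a line that the arm cannot do raises env.IKError and nothing moves.
- order.finish_job(): hands the job in, once; it reports no verdict.
The state is a dict: "clock": time; "joint_pos": joint angles; "joint_velocities": joint speeds; "joint_efforts": joint torques, N m; "position": TCP position; "ee_rot": TCP orientation; "force": force on the tool from outside, world axes, zero at the start; "wrist_torque": the same for the moment, N m; "grip_width": opening from 0.0 (shut) to 1.0 (fully open).
Only numpy, scipy, OpenCV 4.12 (cv2) and the standard library are available. Lean on these libraries where they do the work, as an engineer would, in place of code of your own. Each camera call takes 0.05 s, during which the arm holds its last target. There are 200 camera calls.

### The job

One of the two bisque tumblers has mill balls in it: tip all four out into the bowl and stand the tumbler upright again on the bat it came from. Then lift the two empty tumblers in turn to feel which is the heavier, the one thrown too thick in the foot. Leave the lighter standing on its own bat and finish holding the heavier one, upright and still, about a hand's breadth above the middle of the banding wheel, without setting it down or letting go; leave everything else on the bench as it is.

Things in the scene. Friction and masses are not known exactly. Their poses are not given: they have to be found in the camera images.
- tumbler_a: bisque-fired clay tumbler (buff, plain, hard, no handle), one of an alike pair, 92 mm tall; outside 55 mm across the foot, 64 across from 30 mm up to the rim; wall 4.5, inner floor 23 mm above the foot. Origin: centre of the foot's underside, z up its axis. It starts upright in the middle of either bat. Either one of the pair has a thick foot, unseen, and is at least 100 g heavier; empty each weighs 200 to 450 g
- tumbler_b: the other tumbler of the pair: same shape, size and looks, same origin and axes; starts upright in the middle of the other bat; may be the heavier or the lighter
- bat_1: round plywood bat lying fixed on the bench, 104 mm across, 12 mm thick; origin: centre of its underside; at the start the tumbler on it (either of the pair) holds the four mill balls
- bat_2: round plywood bat lying fixed on the bench, 104 mm across, 12 mm thick; origin: centre of its underside; at the start the tumbler on it is empty
- bowl: dark glazed stoneware bowl, fixed to the bench, 176 mm across the rim outside, 58 mm tall, wall 6, inner floor 7 mm above the bench and about 80 across, sloping sides; origin: centre of its underside
- wheel: potter's banding wheel (small metal turntable) fixed on the bench: cast base 128 across, round aluminium head 170 mm across whose flat top is 70 mm above the bench; origin: centre of the base's underside
- wheel_top (a point): centre of the flat top of the banding wheel's head
- ball_0_center (a point): centre of a white porcelain mill ball, 18 mm across, 11 g; starts on the inner floor of the tumbler on bat_1
- ball_1_center (a point): centre of a white porcelain mill ball, 18 mm across, 11 g; starts on the inner floor of the tumbler on bat_1
- ball_2_center (a point): centre of a white porcelain mill ball, 18 mm across, 11 g; starts on the inner floor of the tumbler on bat_1
- ball_3_center (a point): centre of a white porcelain mill ball, 18 mm across, 11 g; starts on the inner floor of the tumbler on bat_1
- bud_vase: small unglazed grey bud vase, 62 wide, 90 tall (mm), loose; not part of the job, leave it where it is; origin: underside
- loop_tool: loop trimming tool, 175 long, round 12 thick wooden handle and wire loop, lying flat (mm), loose; not part of the job, leave it where it is; origin: underside
- wood_knife: wooden modelling knife, 195 long, 16 wide, 8 thick, lying flat (mm), loose; not part of the job, leave it where it is; origin: underside
- rib: wooden oblong throwing rib with round ends, 85 by 45, 6 thick, lying flat (mm), loose; not part of the job, leave it where it is; origin: underside
- glaze_jar: small round glaze sample jar with a white lid, 64 wide, 71 tall (mm), loose; not part of the job, leave it where it is; origin: underside
- test_tile: half glazed test tile, 35 by 60, 6 thick, lying flat (mm), loose; not part of the job, leave it where it is; origin: underside

How it is judged:
By the outcome, as a careful person would: the job done as asked, in the order asked, and still so for the second after the job is handed in, while the arm keeps its last pose, push and grip.
It also fails if it takes over 72 s, if anything falls off the work surface, if the arm or the gripper's body presses on something with over 40 N, if the wrist force passes 120 N, or if a joint passes its speed limit or range.

## Working session

There is one attempt and no reset: what is moved stays moved. The work goes in short steps, each a Python script; the robot and the scene stay as the last script left them, time stands still between calls to the robot, and variables do not carry over. Pictures are saved under pics/ and viewed, about 8 in all and at most 12, crops included, and the job is handed in when it is done.

```bash
mkdir -p pics; cat > h.py <<'E'
import numpy as np, cv2
from scipy.spatial.transform import Rotation as R
from workcell import env, hand, solver, viewer, order
def snap(name,fn=None):
    s=viewer.snapshot(name)
    if fn: cv2.imwrite('pics/'+fn,s['img'][:,:,::-1])
    return s
def ray(s,u,v):
    K=np.array(s['camera_matrix']);k=s['k1']
    d=cv2.undistortPoints(np.array([[[u,v]]],float),K,np.array([k,0,0,0.]))[0,0]
    return np.array(s['xyz']),R.from_euler('xyz',s['attitude'],degrees=True).apply([d[0],d[1],1])
def onz(s,u,v,z):
    o,d=ray(s,u,v); return o+d*(z-o[2])/d[2]
E
python3 - <<'E'
from h import *
for n in('top','side'):
    s=snap(n,n+'0.png'); print({k:v for k,v in s.items() if k!='img'})
print(env.observe())
E
```

```text
{'camera_matrix': array([[423.35579033,   0.        , 262.07239649],
       [  0.        , 423.35579033, 192.38104992],
       [  0.        ,   0.        ,   1.        ]]), 'k1': -0.15138594430672644, 'xyz': array([ 0.42673282, -0.01003779,  1.0003746 ]), 'attitude': array([-171.66226827,    0.60283809,  -88.82983973])}
{'camera_matrix': array([[357.81395543,   0.        , 257.06321996],
       [  0.        , 357.81395543, 196.02212102],
       [  0.        ,   0.        ,   1.        ]]), 'k1': -0.04070308659219872, 'xyz': array([0.31912257, 0.66127208, 0.59364844]), 'attitude': array([-125.73719173,   -0.64056218, -159.42949089])}
{'clock': 0.1, 'joint_pos': array([ 6.31085119e+01,  3.02751399e+01,  8.21512927e+01,  7.90151562e-04,
        6.76901955e+01, -1.02279730e+01]), 'joint_velocities': array([-0.0252101 , -0.08265021, -0.26396274, -0.04445023, -0.03433139,
        0.05492   ]), 'joint_efforts': array([-1.80527218e-04, -4.43309963e+01, -1.78586912e+01, -2.02330657e-04,
        3.84217667e-03, -5.60028951e-06]), 'position': array([0.17890783, 0.59819537, 0.25240287]), 'ee_rot': array([-100.58678767,   89.88336957, -117.25060352]), 'force': array([ 0.23965762,  0.45481095, -0.05065132]), 'wrist_torque': array([ 0.05520906, -0.01760369, -0.00091326]), 'grip_width': 0.995785579546827}
```

View pics/top0.png

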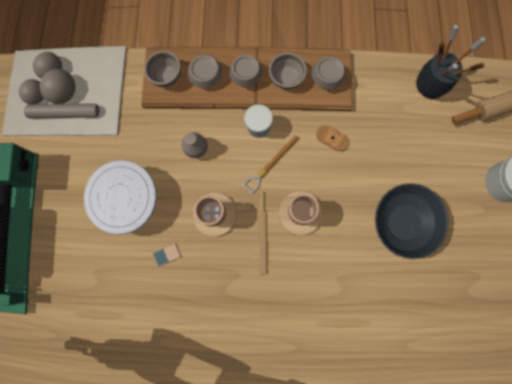

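View pics/side0.png

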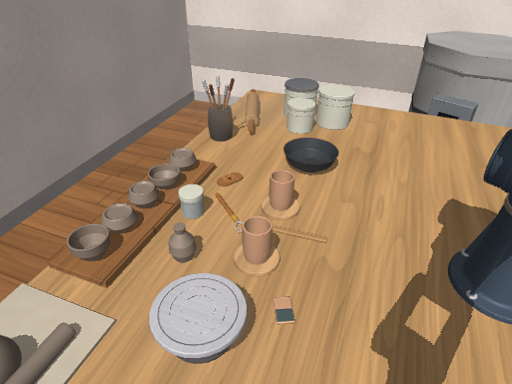

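The top view shows the ball-filled tumbler at (210,211) on the left bat, the empty one at (303,208), the wheel at (120,197) and the bowl at (412,220). The side view agrees, with tumblers at (257,240) and (281,190). Next I measure positions.

```bash
python3 - <<'E'
from h import *
s=snap('top'); d=snap('side')
im=s['img']
hsv=cv2.cvtColor(im,cv2.COLOR_RGB2HSV)
for p in [(210,211),(223,205),(192,222),(303,208),(290,225),(250,260),(412,220),(120,197),(313,200)]: print(p,im[p[1],p[0]],hsv[p[1],p[0]])
for n,u,v,z in [('tumA rim',210,211,.104),('tumB rim',303,208,.104),('bat1',215,215,.012),('bat2',300,213,.012),('wheel',120,197,.07),('bowl',412,220,.058),('vase',194,140,.09),('jar',258,115,.071),('tile',167,255,.006),('loop near',252,184,.006),('knife1',264,195,.008),('knife2',264,273,.008)]:
    print(n,onz(s,u,v,z).round(3))
# rough masks
big=cv2.resize(im[170:270,160:340],None,fx=4,fy=4,interpolation=cv2.INTER_CUBIC); cv2.imwrite('pics/crop.png',big[:,:,::-1])
dark=(hsv[...,2]<75).astype(np.uint8); dark[:, :360]=0; dark[:170]=0; dark[270:]=0
c=max(cv2.findContours(dark,0,1)[0],key=cv2.contourArea); (u,v),r=cv2.minEnclosingCircle(c); print('bowl',u,v,r,onz(s,u,v,.055))
E
```

```text
(210, 211) [114 101  95] [  9  42 114]
(223, 205) [123 100  79] [ 14  91 123]
(192, 222) [180 151 109] [ 18 101 180]
(303, 208) [123  98  80] [ 13  89 123]
(290, 225) [195 165 127] [ 17  89 195]
(250, 260) [168 138  97] [ 17 108 168]
(412, 220) [61 64 69] [109  30  69]
(120, 197) [197 197 199] [120   3 199]
(313, 200) [150 122 100] [ 13  85 150]
tumA rim [0.516 0.112 0.104]
tumB rim [ 0.526 -0.086  0.104]
bat1 [0.516 0.113 0.012]
bat2 [ 0.524 -0.087  0.012]
wheel [0.546 0.324 0.07 ]
bowl [ 0.508 -0.338  0.058]
vase [0.675 0.157 0.09 ]
jar [0.742 0.016 0.071]
tile [0.419 0.224 0.006]
loop near [0.592 0.028 0.006]
knife1 [ 0.566 -0.001  0.008]
knife2 [ 0.383 -0.005  0.008]
bowl 411.5 221.0 37.500099182128906 [ 0.50575921 -0.33810564  0.055     ]
```

View pics/crop.png

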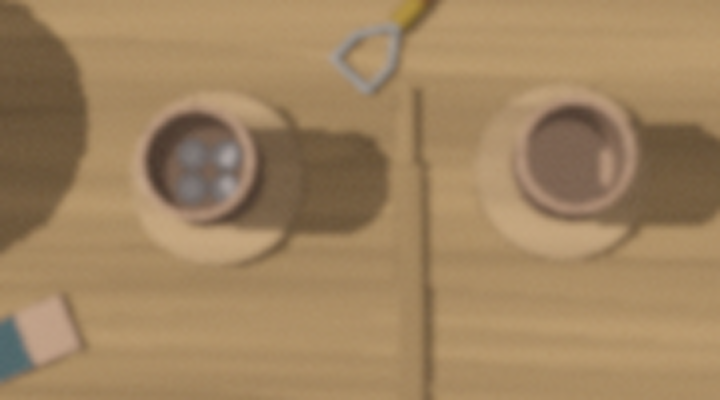

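```bash
cat >> h.py <<'E'
T1=np.array([.519,.113,.012]);T2=np.array([.525,-.087,.012]);BOWL=np.array([.507,-.338,0]);WH=np.array([.546,.324,.07])
E
python3 - <<'E'
from h import *
def ax(th,phi,tp,psi): return R.from_euler('xyz',[phi,tp,psi],degrees=True).apply(R.from_euler('y',-th,degrees=True).apply([0,0,1]))
def show(n,p,o):
    q=solver.solve_ik(list(p),list(o)); print(n,o,None if q is None else np.round(q,0))
for th in (15,25,35,45):
  for r in (0,180):
    for n,P in(('T1',T1),('T2',T2)):
      psi=np.degrees(np.arctan2(P[1],P[0])); show(n,P+[0,0,.055],[r,th,round(psi)])
    show('wh',WH+[0,0,.155],[r,th,31])
for tp in(0,15):
 for psi in(-34,-60,-10):
  for phi in (0,60,90,130,-60,-90,-130,180):
    show('pour',[.507,-.338,.16],[phi,tp,psi])
  print(ax(25,130,tp,psi).round(2))
E
```

```text
T1 [0, 15, 12] [-12.  81. 139. 155. 112.  74.]
T2 [0, 15, -9] [-34.  81. 139. 154. 111.  73.]
wh [0, 15, 31] [ 13.  44. 128. 161.  67.  93.]
T1 [180, 15, 12] [ -12.   81.  139.  155.  112. -106.]
T2 [180, 15, -9] [ -34.   81.  139.  154.  111. -107.]
wh [180, 15, 31] [ 13.  44. 128. 161.  67. -87.]
T1 [0, 25, 12] [-11.  71. 139. 160.  94.  79.]
T2 [0, 25, -9] [-33.  71. 139. 158.  93.  78.]
wh [0, 25, 31] [ 14.  36. 124. 158.  47.  98.]
T1 [180, 25, 12] [ -11.   71.  139.  160.   94. -101.]
T2 [180, 25, -9] [ -33.   71.  139.  158.   93. -102.]
wh [180, 25, 31] [ 14.  36. 124. 158.  47. -82.]
T1 [0, 35, 12] [ -9.  60. 137. 162.  71.  84.]
T2 [0, 35, -9] [-31.  60. 137. 161.  71.  83.]
wh [0, 35, 31] [ 15.  31. 120. 150.  28. 107.]
T1 [180, 35, 12] [ -9.  60. 137. 162.  71. -96.]
T2 [180, 35, -9] [-31.  60. 137. 161.  71. -97.]
wh [180, 35, 31] [ 15.  31. 120. 150.  28. -73.]
T1 [0, 45, 12] [ -7.  51. 133. 162.  48.  88.]
T2 [0, 45, -9] [-29.  51. 133. 161.  48.  88.]
wh [0, 45, 31] [ 16.  27. 114. 116.  12. 142.]
T1 [180, 45, 12] [ -7.  51. 133. 162.  48. -92.]
T2 [180, 45, -9] [-29.
[... 1823 characters left out ...]
e
pour [130, 15, -60] [ -33.   53.  124.  208.   73. -141.]
pour [-60, 15, -60] [-33.  53. 124. 208.  73.  29.]
pour [-90, 15, -60] [-33.  53. 124. 208.  73.  -1.]
pour [-130, 15, -60] [-33.  53. 124. 208.  73. -41.]
pour [180, 15, -60] [-33.  53. 124. 208.  73. -91.]
[-0.88  0.14 -0.45]
pour [0, 15, -10] [-67.  53. 126. 123.  74.  91.]
pour [60, 15, -10] [-67.  53. 126. 123.  74. 151.]
pour [90, 15, -10] None
pour [130, 15, -10] [ -67.   53.  126.  123.   74. -139.]
pour [-60, 15, -10] [-67.  53. 126. 123.  74.  31.]
pour [-90, 15, -10] [-67.  53. 126. 123.  74.   1.]
pour [-130, 15, -10] [-67.  53. 126. 123.  74. -39.]
pour [180, 15, -10] [-67.  53. 126. 123.  74. -89.]
[-0.67 -0.59 -0.45]
```

```bash
cat >> h.py <<'E'
TH=40
def yaw(P): return float(np.degrees(np.arctan2(P[1],P[0])))
def fz(n=6):
    v=[]
    for _ in range(n): env.hold(.05); v.append(env.observe()['force'])
    return np.mean(v,0).round(2)
def st(t=''):
    o=env.observe(); print(t,'t',round(o['clock'],2),'p',np.round(o['position'],3),'rpy',np.round(o['ee_rot'],1),'g',round(o['grip_width'],3),'F',np.round(o['force'],1))
E
python3 - <<'E'
from h import *
o=[0,TH,yaw(T1)]
for n,p,a in [('a1',T1+[0,0,.27],o),('g1',T1+[0,0,.055],o),('l1',T1+[0,0,.2],o),('b',[.517,-.385,.21],[0,TH,-34]),('p',[.517,-.385,.14],[-70,0,-34]),('p2',[.517,-.385,.14],[-145,0,-34])]:
    q=solver.solve_ik(list(p),a); print(n,None if q is None else np.round(q))
env.reach(list(T1+[0,0,.27]),o); st('above')
env.move_l(list(T1+[0,0,.14]),rate=.2); st()
s=snap('side','s1.png'); t=snap('top')
a=s['img'][150:300,150:400]; b=t['img'][120:270,150:400]
cv2.imwrite('pics/c1.png',cv2.resize(np.vstack([a,b]),None,fx=2,fy=2,interpolation=cv2.INTER_CUBIC)[:,:,::-1])
print(fz())
E
```

```text
a1 [ -8.  16. 128. 126.  19. 129.]
g1 [ -8.  55. 135. 162.  60.  86.]
l1 [ -8.  28. 132. 150.  32. 103.]
b [-53.  31. 116. 137.  21. 119.]
p [-56.  67. 124. 158. 100.  16.]
p2 [-56.  67. 124. 158. 100. -59.]
above t 2.33 p [0.519 0.113 0.282] rpy [-0.  39.9 12.3] g 1.0 F [ 0.8 -0.3  0. ]
 t 3.42 p [0.519 0.113 0.153] rpy [-0.  39.9 12.3] g 0.999 F [-0.3  0.1 -0.1]
[ 0.05 -0.13  0.34]
```

View pics/c1.png

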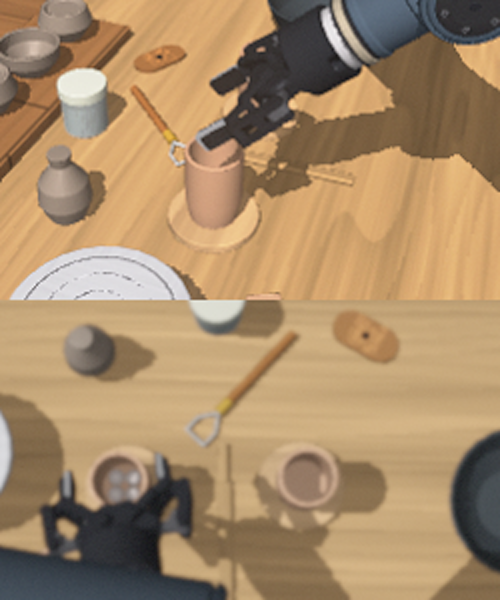

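The side view shows the fingers above and behind tumbler 1's rim, around crop pixel (215,140). The top view shows the pads straddling it at (67,483) and (163,470), which is centred once parallax is allowed for. Descend and grip.

```bash
python3 - <<'E'
from h import *
print(env.move_l(list(T1+[0,0,.055]),rate=.15,stop_force=8)); st('down')
hand.clamp(grip_force=50); st('clamped')
env.move_l(list(T1+[0,0,.145]),rate=.15); st('up')
s=snap('side','s2.png'); print(fz())
cv2.imwrite('pics/c2.png',cv2.resize(s['img'][130:300,150:450],None,fx=2,fy=2)[:,:,::-1])
E
```

```text
False
down t 4.54 p [0.519 0.113 0.067] rpy [ 0.  40.  12.3] g 0.995 F [-0.3  0.4  0.7]
clamped t 4.88 p [0.519 0.113 0.069] rpy [-0.  39.8 12.3] g 0.724 F [-2.5  0.8  5.8]
up t 5.63 p [0.519 0.113 0.157] rpy [-0.  40.1 12.3] g 0.726 F [ 0.3  0.3 -4. ]
[-0.12 -0.08 -2.57]
```

View pics/c2.png

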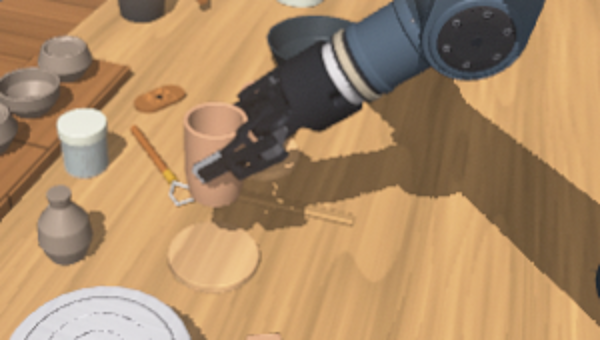

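Tumbler 1 is held upright clear of its bat at (215,150), and the bat is empty at (213,255). Now to the bowl and pour.

```bash
cat >> h.py <<'E'
PB=[.517,-.385,.14]; PBH=[.517,-.385,.21]
E
python3 - <<'E'
from h import *
env.move_l(list(T1+[0,0,.2]),rate=.2)
env.reach(PBH,[0,TH,-34]); st('at bowl')
env.reach(PB,[-50,10,-34]); st('pre')
for f in(-80,-95,-110,-125,-145):
    env.reach(PB,[f,0,-34]); env.hold(.15)
env.hold(.3); st('poured')
s=snap('side'); t=snap('top')
a=s['img'][90:240,200:420]; b=t['img'][150:300,292:512]
cv2.imwrite('pics/c3.png',cv2.resize(np.hstack([a,b]),None,fx=1.8,fy=1.8)[:,:,::-1])
E
```

```text
at bowl t 8.22 p [ 0.517 -0.384  0.21 ] rpy [  0.   40.1 -33.9] g 0.726 F [-0.6  0.7 -2.7]
pre t 9.5 p [ 0.518 -0.385  0.14 ] rpy [-50.   10.  -33.9] g 0.728 F [ 0.1  0.  -2.7]
poured t 12.65 p [ 0.517 -0.385  0.14 ] rpy [-145.    0.  -34.] g 0.723 F [ 0.1  0.8 -2.3]
```

View pics/c3.png

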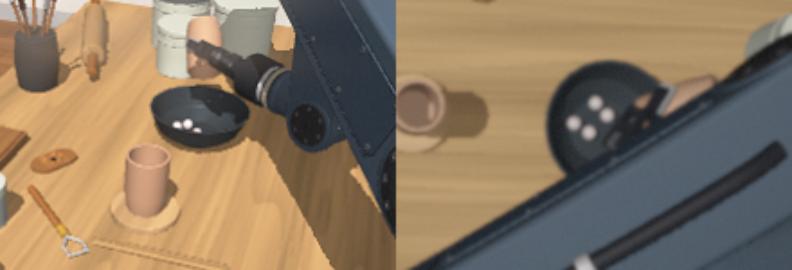

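All four white balls lie in the bowl, at (573–607, 102–132) in the top crop. Return the tumbler, release, lift both in turn and weigh.

```bash
cat >> h.py <<'E'
def place(T):
    r=env.move_l(list(T+[0,0,.075]),rate=.15) or env.move_l(list(T+[0,0,.054]),rate=.04,stop_force=4); st('placed %s'%r)
    hand.open_jaws(); env.hold(.1)
def pick(T):
    env.move_l(list(T+[0,0,.055]),rate=.15,stop_force=8); hand.clamp(grip_force=50)
def weigh(T):
    env.move_l(list(T+[0,0,.145]),rate=.12); env.hold(.5); w=fz(12); st('weigh'); return w
E
python3 - <<'E'
from h import *
env.reach(PB,[-50,10,-34])
env.reach(PBH,[0,TH,-34])
o1=[0,TH,yaw(T1)];o2=[0,TH,yaw(T2)]
env.reach(list(T1+[0,0,.2]),o1); st('over bat1')
place(T1); env.move_l(list(T1+[0,0,.145]),rate=.2); env.hold(.4); e1=fz(12); st('released')
s=snap('side'); t=snap('top')
a=s['img'][150:300,150:400]; b=t['img'][120:270,150:400]
cv2.imwrite('pics/c4.png',cv2.resize(np.hstack([a,b]),None,fx=1.5,fy=1.5,interpolation=cv2.INTER_CUBIC)[:,:,::-1])
print('empty hand',e1)
E
```

```text
over bat1 t 17.34 p [0.52  0.112 0.212] rpy [-0.  40.  12.2] g 0.725 F [ 0.6  0.4 -2.2]
placed True t 18.81 p [0.52  0.113 0.069] rpy [-0.  39.8 12.3] g 0.722 F [-0.9 -0.9  4.4]
released t 20.87 p [0.519 0.113 0.157] rpy [-0.  40.  12.3] g 1.002 F [ 0.  -0.4 -0.4]
empty hand [-0.14  0.05  0.06]
```

View pics/c4.png

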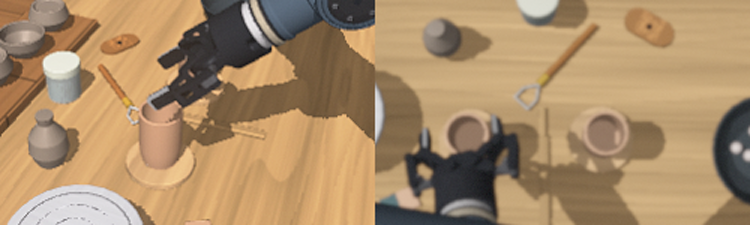

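Tumbler 1 stands upright and empty in the middle of its bat, at (160,135) in the side crop and (467,132) in the top crop. Now I weigh both.

```bash
python3 - <<'E'
from h import *
pick(T1); w1=weigh(T1); place(T1); env.move_l(list(T1+[0,0,.17]),rate=.2); st()
o2=[0,TH,yaw(T2)]
env.reach(list(T2+[0,0,.17]),o2); st('over 2')
pick(T2); w2=weigh(T2); print(w1,w2)
s=snap('side'); t=snap('top')
a=s['img'][110:260,150:400]; b=t['img'][150:300,150:400]
cv2.imwrite('pics/c5.png',cv2.resize(np.hstack([a,b]),None,fx=1.5,fy=1.5,interpolation=cv2.INTER_CUBIC)[:,:,::-1])
E
```

```text
weigh t 24.06 p [0.519 0.113 0.157] rpy [-0.  40.  12.3] g 0.726 F [ 0.9  0.5 -3.2]
placed True t 25.17 p [0.52  0.113 0.068] rpy [-0.  39.8 12.2] g 0.722 F [-1.7 -0.2  3.5]
 t 26.36 p [0.519 0.113 0.182] rpy [-0.  40.  12.2] g 0.998 F [0.  0.4 0.3]
over 2 t 27.18 p [ 0.524 -0.086  0.181] rpy [ 0.1 40.1 -9.3] g 1.0 F [ 0.9 -0.1  0.7]
weigh t 30.43 p [ 0.525 -0.087  0.157] rpy [ 0.  40.  -9.4] g 0.735 F [ 0.7 -0.3 -4.3]
[ 0.18  0.05 -2.3 ] [ 0.07  0.07 -3.95]
```

View pics/c5.png

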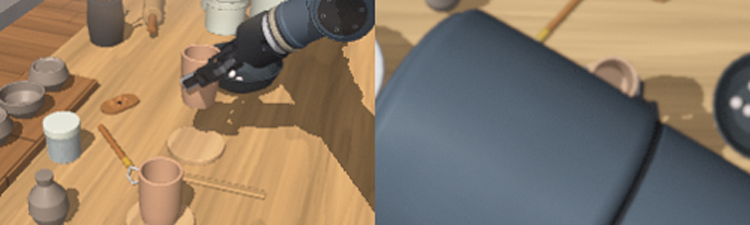

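The empties read 2.30 N and 3.95 N, so the held one (bat 2) is heavier by about 165 g. The picture shows it upright in the grip at (200,75), with tumbler 1 on its bat at (160,190). Carry it to the wheel.

```bash
python3 - <<'E'
from h import *
im=cv2.imread('pics/top0.png'); t=snap('top')
hsv=cv2.cvtColor(im,cv2.COLOR_BGR2HSV); m=((hsv[...,1]<25)&(hsv[...,2]>140)).astype(np.uint8); m[:,:70]=0;m[:,170:]=0;m[:145]=0;m[250:]=0
c=max(cv2.findContours(m,0,1)[0],key=cv2.contourArea); (u,v),r=cv2.minEnclosingCircle(c); w=onz(t,u,v,.07); rr=np.linalg.norm(onz(t,u+r,v,.07)-w)
print('wheel',u,v,r,w.round(3),rr.round(3))
W=w if abs(rr-.085)<.006 else WH
env.move_l(list(T2+[0,0,.24]),rate=.2)
env.reach([W[0],W[1],.252],[0,TH,31]); env.move_l([W[0],W[1],.225],rate=.1); env.hold(.6); st('end'); print(fz())
s=snap('side'); t=snap('top')
cv2.imwrite('pics/c6.png',np.hstack([s['img'][60:,100:420],t['img'][60:,60:480]])[:,:,::-1])
E
```

```text
wheel 119.76829528808594 196.96340942382812 37.12948226928711 [0.546 0.325 0.07 ] 0.086
end t 33.75 p [0.546 0.325 0.225] rpy [-0. 40. 31.] g 0.739 F [ 0.4  0.2 -3.3]
[-0.28 -0.07 -3.7 ]
```

View pics/c6.png

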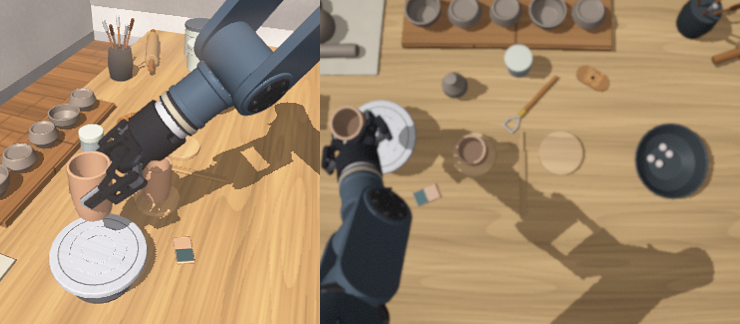

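Four balls are in the bowl, tumbler 1 stands on bat 1, bat 2 is empty, and the held tumbler is over the wheel with its rim at full-frame top pixel (88,182). I'll check the rim's position and the hold, then hand in.

```bash
python3 - <<'E'
from h import *
t=snap('top'); print('rim',onz(t,88,182,.262).round(3)); print('tumA rim',onz(t,471-320+60,151+60,.104).round(3))
o=env.observe(); st(); print(np.abs(o['joint_velocities']).max())
if np.linalg.norm(onz(t,88,182,.262)[:2]-[.546,.325])<.02: order.finish_job(); print('done')
E
```

```text
rim [0.548 0.318 0.262]
tumA rim [0.516 0.11  0.104]
 t 34.2 p [0.546 0.325 0.225] rpy [ 0. 40. 31.] g 0.736 F [ 0.1  0.1 -2.9]
0.08364694080665606
the job is handed in; nothing more can be done
done
```

I finished the job and handed it in at about 34 s on the robot's clock; the hand-in reports no verdict.

- **Pouring:** I tipped the tumbler from bat 1 over the bowl. The pictures show all four balls in the bowl, and that tumbler standing upright and empty on bat 1 again.
- **Weighing:** Lifted in turn, the bat 1 tumbler read about 2.3 N and the bat 2 tumbler about 3.95 N. The bat 2 tumbler is therefore the heavier, by roughly 165 g. The lighter one is back on bat 1.
- **Final hold:** The heavier tumbler is held upright and still over the middle of the banding wheel, its foot about 100 mm above the wheel top. The measured rim centre was within 8 mm of the wheel centre, and the arm was at rest.

**Checks:** The wrist force is noisy. At the final pose it averaged 3.7 N, with one single reading of 2.9 N, against 3.95 N at the weighing. The grip stayed constant, so I took this as noise. The vase, jar, tile and tools looked unmoved in the last pictures, though I did not measure them.

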